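Clamp the tall paint bottle in the bottle shaker

ROBOT

A 6-joint arm with a two-finger parallel gripper is mounted at the origin on the work surface. World frame = base frame: x ahead of the robot, y to its left, z up, the work surface at z = 0. Lengths are in mm, angles in rad, forces in N, time in s.
With the tool pointing down it reaches from about 400 to 925 mm from the base axis. Payload 12.5 kg.
Tool frame: the origin (TCP) lies between the finger pads; the fingertips stand 14 mm ahead of it and the grasp point (between the pads) lies 5 mm behind it; x points along the fingers, y is the direction in which the jaws open and shut, and the axes are right-handed (so a half turn about x gives the same grasp; the last joint's range is limited). The gripper opens to 95 mm and grips with 3 to 60 N. Pads are 20 mm wide; open, the fingers measure 119 mm over their backs; the gripper's body (75 mm by 180 mm) begins 59 mm behind the grasp point.
Start: joints at [-1.36, 0.491, 1.559, -0, 1.092, -0.106], TCP at [194.727, -593.908, 228.661] pointing down, gripper open.
Joint ranges: [-3.1, 3.1], [-0.84, 2.19], [0.05, 2.79], [-1.13, 4.28], [0.06, 2.93], [-2.69, 2.69]. Speed limits (rad/s): [2.22, 2.22, 2.79, 3.14, 3.14, 3.14].

INTERFACE

Orientations are given as [roll, pitch, yaw] about the fixed x, y, z axes, in that order (R = Rz(yaw) Ry(pitch) Rx(roll)).
In Python, from cell import env, cams gives the robot as it stands.
- The arm moves only by the tool carry_out, never from a script. Its arguments are lists of equal length, an entry for each row: "grip": the closure, from -1 (fully open) to 1 (shut); "linear": the shift along the tool's x, y, z scaled (see below), a list of three; "turn": the turn about the tool's x scaled (see below). In form: {"grip": [grip, ...], "linear": [[tx, ty, tz], ...], "turn": [turn, ...]}. A call has 1 to 5 rows; each row shifts and turns the commanded pose from where the row before left it, along the tool's axes as they then stand; what a row does not reach is not made up. The controller multiplies each number of a shift by 0.5 m and each number of a turn by 180 degrees. A row lasts 1/10 s, in which the tool goes at most 50 mm and 8.59 degrees, less where a joint would pass 70% of its speed; a pose out of reach is approached as far as the arm can. A call with a number of a shift or a turn outside -1 to 1 is refused whole. A call with a gripper value outside its range is refused whole. The fingers move at their own pace and stop on an object; the grip force is fixed at half the most. Time passes only in rows, so rows that do not move let the fingers close. It gives the time, the measured TCP pose, the force and the opening at its end, in the units of the state.
- env.state(): the state, without advancing time (a new reading comes with each control period).
- cams.read_camera(name): name is "side" or "top" or "wrist"; returns the picture (384x512x3 uint8, blue, green, red); there is no depth.
- cams.camera_info(name): a dict with "fx", "fy", "cx", "cy" (pixels), "view" (4x4, takes a point from world to camera coordinates). Camera axes: x right, y down, z forward; pixel columns grow to the right and rows downward; lengths in mm; the calibration is good to about 2 mm. A picture is of the moment at which its call begins: read the wrist's pose just before it. camera_info takes no time and is no camera call; for the wrist camera it gives the pose at the moment of the call.
- env.job_done(): hands the job in, once; it reports no verdict.
The state is a dict: "t": time; "joints": joint angles; "qvel": joint speeds; "tau": joint torques, N m; "eef_pos": TCP position; "tcp_rot": TCP orientation; "ft_force": force on the tool from outside, world axes, zero at the start; "moment": the same for the moment, N m; "opening": opening from 0.0 (shut) to 1.0 (fully open).
Only numpy, scipy, OpenCV 4.12 (cv2) and the standard library are available. Lean on these libraries where they do the work, as an engineer would, in place of code of your own. Each camera call takes 0.05 s, during which the arm holds its last target. There are 200 camera calls.

TASK

The tall bottle lying in the paint tray has to go on the bottle shaker: lift it out, lay it on the foam mat and let go, then take it again round its body and set it down, without dropping it, in the V saddles with its cap in the cap guard. Let go of it, swing the clamp arm over it as far as its stop and screw the knob down clockwise until the pad is snug on the bottle, without overtightening. Leave the other bottles and everything else standing around where they are.

Things in the scene. Friction and masses are not known exactly. Their poses are not given: they have to be found in the camera images.
- tall_bottle: the tall bottle, longest of the four lying in the tray: round, off-white, paper label, white cap, 138 mm long, about 0.14 kg. Body 42 mm across, 92 long; tapering shoulder 12; cap 22 across, 34 long. Origin on its axis, halfway along the body (46 mm from the foot); x points to the cap. Rigid; held level by the cap with 30 to 40 N; does not roll by itself where it is laid.
- bottle_cap (a point): middle of the tall bottle's cap, on the axis, 75 mm from the bottle's origin. In the tray the axis lies 46 mm above the table, in one of four slots; there is no room for fingers beside the body, but plenty beside the cap, which sticks out over the tray's front, past the shorter bottles.
- paint_tray: grey plastic tray, fixed for the episode, 102 mm deep, 204 wide; origin under its middle on the table, x out of its open front, where the caps point. Floor 25 mm above the table, ending 48 mm ahead of the origin; four slots 50 mm apart along y, between ribs 4 mm thick that rise 20 mm above the floor; back wall behind the bottles' feet, 61 mm above the table.
- foam_mat: dark grey foam mat, fixed, 200 mm along its x, 170 mm along its y, 8 mm thick; origin at the centre of its underside on the table. A bottle lying on it has its axis 29 mm above the table.
- shaker_seat (a point): point where the middle of the seated bottle's body (its origin) comes to lie, on the axis of the V saddles, 110 mm above the table. Its x is the way the cap must point, y level across the bottle, z up. Two black 90-degree V saddles, 18 mm long, at x = -32 and +32 mm, open upwards, rims 3 mm below the axis and 27 mm to either side; between them 46 mm of free length for fingers.
- shaker: the bottle shaker, fixed for the episode: grey motor base 226 x 150 mm and on it an aluminium platform, its top 70 mm above the table, that carries saddles, cap guard, foot stop and clamp post. Origin on the table under shaker_seat, same axes. The foot stop is a plate whose inner face is at x = -51 mm, its top 12 mm below the saddles' axis.
- cap_guard (a point): middle of the cap guard, on the saddles' axis, 74 mm from shaker_seat along x: a steel U-channel from x = 59 to 89 mm, cheeks 30 mm apart inside and rising 6 mm above the axis, open upwards, with room for the cap but none for fingers beside it. Between guard and foot stop the bottle has 5 to 7 mm of play either way.
- clamp_post (a point): point on the vertical pivot axis of the clamp arm, at the height of the arm's middle, 156 mm above the table: 88 mm from shaker_seat on the foot side (its -x). The post is 18 mm across, with a cap that reaches 168 mm above the table.
- clamp_arm (a joint): angle of the clamp arm about the post, rad: 0 = at its stop, lying over the bottle, screw over shaker_seat; grows anticlockwise seen from above; starts open at 1.7 to 2.1, at most 2.3; stays where left. Dark steel bar 22 mm wide, from 150 to 162 mm above the table; screw 88 mm from the post in a 30 mm round eye. 2 N at the screw swing it, e.g. pushed on its side with closed fingers, tips at 148 mm.
- clamp_knob (a joint): turn of the clamp screw relative to the arm, rad: grows clockwise seen from above, 0 to 6.2, starts at 0.48 to 1.28; 1 rad lowers knob and pad 2.5 mm. The pad meets the seated bottle at about 2.4. Runs at 0.18 N m; past the touch 1 rad adds about 22 N of clamping and 0.2 N m felt while turning (a hand at rest feels little: the screw holds itself). Snug is 12 to 40 N; 60 N crushes the bottle.
- knob_grip (a point): point on the knob's vertical axis at the height to grip it. Black six-lobed star knob, 40 mm across, 28 mm high, above the arm's free end; this point is 9 mm below its top (190 to 192 mm above the table at the start). Grip it across the 40 mm at any yaw; fingertips that reach 19 mm below this point just clear the arm.
- clamp_pad: black rubber pad, 22 mm across, 8 mm thick, at the lower end of the screw under the arm; it turns with the knob and yields like a spring of 15 N per mm. Origin at the centre of its underside; at the start this is 2.8 to 4.8 mm higher than the top of a seated bottle, so 1.1 to 1.9 rad of turning bring it down to the bottle.
- short_a: one of three equal short round bottles lying in the other slots of the tray, same 42 mm body and plastics as the tall one but only 96 mm long over all (body 62, shoulder 10, cap 22 mm across and 24 long). Origin on its axis, 46 mm from the foot; x points to the cap. Leave it there.
- short_b: one of three equal short round bottles lying in the other slots of the tray, same 42 mm body and plastics as the tall one but only 96 mm long over all (body 62, shoulder 10, cap 22 mm across and 24 long). Origin on its axis, 46 mm from the foot; x points to the cap. Leave it there.
- short_c: one of three equal short round bottles lying in the other slots of the tray, same 42 mm body and plastics as the tall one but only 96 mm long over all (body 62, shoulder 10, cap 22 mm across and 24 long). Origin on its axis, 46 mm from the foot; x points to the cap. Leave it there.
- figurine: metal miniature on a wooden painting handle, 40 mm across and 105 mm tall, standing beyond the mat; origin at the centre of its underside. Leave it alone.
- brush_pot: black pot, 68 mm across and 100 mm tall, with brushes up to 175 mm high leaning out to 50 mm from its axis; origin at the centre of its underside. Leave it alone.
- rinse_mug: white mug, 76 mm across and 85 mm tall, with a handle; origin at the centre of its underside. Leave it alone.
- dropper: small upright dropper bottle, 25 mm across and 80 mm tall; origin at the centre of its underside. Leave it alone.
Not all that is in view belongs to the job. What is shaped like the tall_bottle but black or blue is not meant.

How it is judged:
By the outcome, as a careful person would: the job done as asked, in the order asked, and still so for the second after the job is handed in, with the robot touching nothing.
It also fails if it takes over 72 s, if anything falls off the work surface, if the arm or the gripper's body presses on something with over 40 N, if the wrist force passes 120 N, or if a joint passes its speed limit or range.

## Working session

There is one attempt and no reset: what is moved stays moved. The work goes in short steps, Python scripts to look and compute and a tool call to move; the robot and the scene stay as the last step left them, time stands still between calls to the robot, and variables do not carry over. Pictures are saved under pics/ and viewed, about 8 in all and at most 12, crops included, and the job is handed in when it is done.

Besides the shell and the picture viewer there is one more tool, called after "Request:" in YAML: its name, and indented under it one key for each argument. carry_out: Moves the arm, as the interface text tells. Shifts and turns lie within -1 to 1; 1 stands for 0.5 m of shift or 180 degrees of turn. Its arguments: {"type":"object","properties":{"grip":{"type":"array"},"linear":{"type":"array"},"turn":{"type":"array"}},"required":["grip","linear","turn"]}

```bash
ls; mkdir -p pics
python3 - <<'E'
from cell import env,cams
import cv2,numpy as np
s=env.state();print(s)
for n in ("side","top","wrist"):
    i=cams.camera_info(n);print(n,i)
    im=cams.read_camera(n);cv2.imwrite(f"pics/{n}0.png",im)
E
```

```text
pics
{'t': 0.0, 'joints': array([-1.35958540e+00,  4.91539328e-01,  1.55946730e+00, -1.76373740e-05,
        1.09175095e+00, -1.05602432e-01]), 'qvel': array([-0.0003759 , -0.00138132,  0.0011041 ,  0.00077072,  0.00107912,
        0.00037152]), 'tau': array([ 2.31216982e-03, -6.12636566e+01, -2.58172721e+01,  6.91905781e-02,
        4.83246823e-02, -1.43244242e-04]), 'eef_pos': array([ 194.6758822 , -593.64324579,  228.06817909]), 'tcp_rot': array([-1.66297156,  1.5696313 ,  1.79544259]), 'ft_force': array([ 0.37737441, -0.03331723, -0.24100968]), 'moment': array([-0.05253376, -0.06638256, -0.0086192 ]), 'opening': 0.9965054142232945}
side {'fx': 361.5227067408015, 'fy': 361.5227067408015, 'cx': 264.2286682886099, 'cy': 194.55362864792073, 'view': array([[-7.14178563e-01, -6.99918923e-01,  7.90454851e-03,
         3.60673880e+02],
       [-4.60243950e-01,  4.61052377e-01, -7.58687163e-01,
         3.55157700e+02],
       [ 5.27375091e-01, -5.45476129e-01, -6.51407174e-01,
         6.99567406e+02],
       [ 0.00000000e+00,  0.00000000e+00,  0.00000000e+00,
         1.00000000e+00]])}
[... 216 characters left out ...]
64869e-01,  1.24414130e-02, -1.50282105e-01,
         5.35276475e+02],
       [ 1.50058299e-01, -1.73090338e-02, -9.88525621e-01,
         1.45778050e+03],
       [ 0.00000000e+00,  0.00000000e+00,  0.00000000e+00,
         1.00000000e+00]])}
wrist {'fx': 310.2890615152205, 'fy': 310.2890615152205, 'cx': 257.0415374223422, 'cy': 193.46139849840472, 'view': array([[ 3.11656558e-01, -9.50194126e-01, -1.14568346e-03,
        -6.24741383e+02],
       [-9.11237395e-01, -2.99220318e-01,  2.83043479e-01,
        -3.15698577e+01],
       [-2.69289063e-01, -8.71683668e-02, -9.59106395e-01,
         3.93409393e+02],
       [ 0.00000000e+00,  0.00000000e+00,  0.00000000e+00,
         1.00000000e+00]])}
```

Run:
```python
import cv2,numpy as np
a=cv2.imread("pics/top0.png");cv2.imwrite("pics/top0b.png",cv2.resize(a,(800,600),interpolation=cv2.INTER_CUBIC))
```

```text
(no output)
```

View pics/top0b.png

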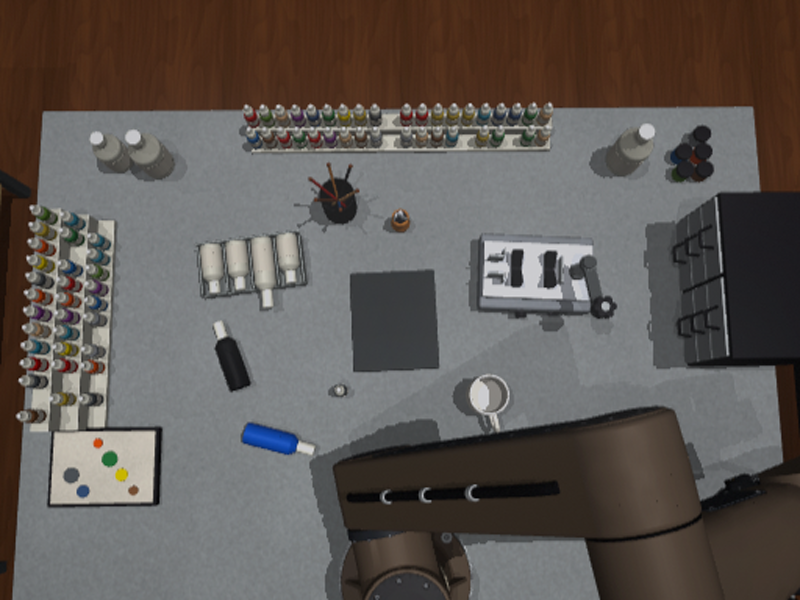

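View pics/side0.png

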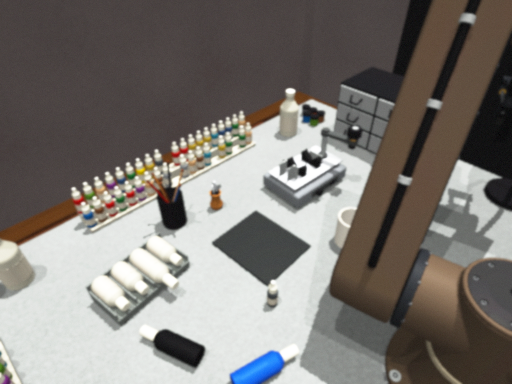

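Candidates, in 800x600 view pixels:
- White lying bottles: (211,265), (238,263), (263,270), (289,258).
- Off-colour look-alikes: black (231,355) and blue (270,438).

The third white bottle, at (263,270), is the longest and its cap sticks out past the tray's front, so it fits the description. I'll confirm it in a crop.

```bash
cat > h.py <<'E'
import cv2,numpy as np
from cell import env,cams
def ray(i,u,v):
    V=np.array(i["view"]);R=V[:3,:3];c=-R.T@V[:3,3]
    d=R.T@np.array([(u-i["cx"])/i["fx"],(v-i["cy"])/i["fy"],1.]);return c,d/np.linalg.norm(d)
def on(i,u,v,z):
    c,d=ray(i,u,v);return c+d*(z-c[2])/d[2]
def meet(rays):
    A=np.zeros((3,3));b=np.zeros(3)
    for c,d in rays:
        P=np.eye(3)-np.outer(d,d);A+=P;b+=P@c
    return np.linalg.solve(A,b)
def proj(i,p):
    q=np.array(i["view"])[:3]@np.append(p,1);return i["cx"]+i["fx"]*q[0]/q[2],i["cy"]+i["fy"]*q[1]/q[2]
E
python3 - <<'E'
from h import *
im=cv2.imread("pics/top0.png");i=cams.camera_info("top")
a=cv2.resize(im[140:205,115:215],(800,520),interpolation=cv2.INTER_CUBIC)
b=cv2.resize(im[140:215,295:410],(800,522),interpolation=cv2.INTER_CUBIC)
cv2.imwrite("pics/crop1.png",np.vstack([cv2.resize(a,(460,299)),cv2.resize(b,(460,300))]))
k=1.5625
for n,p,z in [("tall body",(263,258),46),("tall cap",(266,298),46),("tray FL",(204,296),25),("tray FR",(306,287),25),("matc",(394,320),8),("dropper",(340,390),70),("knob",(603,306),195),("post",(588,263),165),("saddle1",(517,267),107),("saddle2",(549,268),107),("guard",(496,266),110),("mug",(490,395),80),("fig",(400,220),90),("pot",(340,205),90)]:
    print(n,on(i,p[0]/k,p[1]/k,z).round())
E
```

```text
tall body [621. 272.  46.]
tall cap [541. 265.  46.]
tray FL [550. 391.  25.]
tray FR [566. 189.  25.]
matc [499.  15.   8.]
dropper [359. 118.  70.]
knob [ 496. -357.  195.]
post [ 580. -342.  165.]
saddle1 [ 585. -221.  107.]
saddle2 [ 583. -282.  107.]
guard [ 587. -180.  110.]
mug [ 345. -165.   80.]
fig [684.   0.  90.]
pot [715. 116.  90.]
```

View pics/crop1.png

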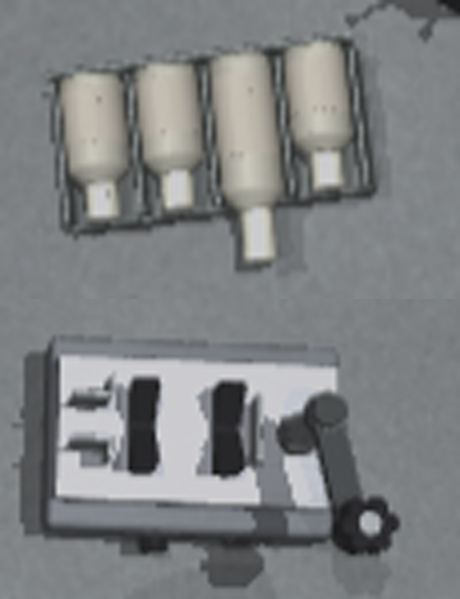

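The crop confirms it: the third bottle from the left is longer, and only its cap (260,235 in the crop) sticks out past the tray's front. The shaker's guard is on the left, at (90,420), so the cap has to point to world +y. I'll move now and look with the wrist camera on the way.

```bash
cat >> h.py <<'E'
def pose():
    s=env.state();from scipy.spatial.transform import Rotation as Ro
    R=Ro.from_euler('xyz',s["tcp_rot"]).as_matrix();return s["eef_pos"],np.arctan2(R[1,1],R[0,1]),s
def plan(p0,th,p1,dth,n):
    "n rows from p0, tool-y heading th (rad), to p1 with yaw change dth"
    p0=np.array(p0,float);d=(np.array(p1)-p0)/n;out=[]
    for k in range(n):
        c,s=np.cos(th),np.sin(th)
        out.append([round(float(x)/500,4) for x in(-d[2],d[0]*c+d[1]*s,d[0]*s-d[1]*c)]);th+=dth/n
    for k in range(0,n,5):print(out[k:k+5])
    print("turn",round(-dth/n/np.pi,4),"end",np.degrees(th).round(1));return th
E
python3 - <<'E'
from h import *
p,th,s=pose();print(p,np.degrees(th))
t=plan(p,th,(440,-330,340),np.radians(64),8)
t=plan((440,-330,340),t,(560,-100,340),np.radians(48),6)
t=plan((560,-100,340),t,(530,180,290),np.radians(56),7)
E
```

```text
[ 194.69848186 -593.71499474  228.18548491] -71.84920914651218
[[-0.028, -0.0435, -0.0788], [-0.028, -0.0322, -0.0841], [-0.028, -0.0201, -0.0878], [-0.028, -0.0077, -0.0897], [-0.028, 0.0048, -0.0899]]
[[-0.028, 0.0173, -0.0884], [-0.028, 0.0294, -0.0851], [-0.028, 0.041, -0.0802]]
turn -0.0444 end -7.8
[[-0.0, 0.0292, -0.0814], [-0.0, 0.0402, -0.0766], [-0.0, 0.0505, -0.0702], [-0.0, 0.0597, -0.0625], [-0.0, 0.0679, -0.0536]]
[[-0.0, 0.0747, -0.0436]]
turn -0.0444 end 40.2
[[0.0143, 0.045, -0.0667], [0.0143, 0.0539, -0.0598], [0.0143, 0.0617, -0.0517], [0.0143, 0.0683, -0.0426], [0.0143, 0.0735, -0.0327]]
[[0.0143, 0.0774, -0.0221], [0.0143, 0.0797, -0.0111]]
turn -0.0444 end 96.2
```

Request:
carry_out:
  grip: [-1, -1, -1, -1, -1]
  linear:
    - [-0.028, -0.0435, -0.079]
    - [-0.028, -0.032, -0.084]
    - [-0.028, -0.02, -0.088]
    - [-0.028, -0.008, -0.09]
    - [-0.028, 0.005, -0.09]
  turn: [-0.0444, -0.0444, -0.0444, -0.0444, -0.0444]

```text
t: 0.65
eef_pos: [349.3, -427.5, 299.1]
tcp_rot: [-2.104, 1.571, 2.057]
ft_force: [0.1, -0.8, 0.6]
opening: 0.999
```

Request:
carry_out:
  grip: [-1, -1, -1, -1]
  linear:
    - [-0.028, 0.017, -0.088]
    - [-0.028, 0.029, -0.085]
    - [-0.028, 0.041, -0.08]
    - [0, 0, 0]
  turn: [-0.0444, -0.0444, -0.0444, 0]

```text
t: 1.05
eef_pos: [442.9, -327.1, 342.4]
tcp_rot: [1.24, 1.568, -0.46]
ft_force: [0.0, 0.3, -0.4]
opening: 0.999
```

Run:
```python
from h import *
p,th,s=pose();print(p,np.degrees(th),s["t"],np.abs(s["qvel"]).max())
i=cams.camera_info("wrist");im=cams.read_camera("wrist");cv2.imwrite("pics/w1.png",im);np.save("w1.npy",i)
```

```text
[ 442.88509332 -327.122409    342.38388864] -7.395587887319468 1.05 0.07706950861444552
```

Request:
carry_out:
  grip: [-1, -1, -1, -1]
  linear:
    - [0, 0.029, -0.081]
    - [0, 0.04, -0.077]
    - [0, 0.05, -0.07]
    - [0, 0.06, -0.063]
  turn: [-0.0444, -0.0444, -0.0444, -0.0444]

```text
t: 1.5
eef_pos: [519.8, -176.5, 340.1]
tcp_rot: [-2.061, 1.57, 3.074]
ft_force: [0.6, -0.8, 0.2]
opening: 0.999
```

Request:
carry_out:
  grip: [-1, -1, -1]
  linear:
    - [0, 0.068, -0.054]
    - [0, 0.075, -0.044]
    - [0, 0, 0]
  turn: [-0.0444, -0.0444, 0]

```text
t: 1.8
eef_pos: [561.1, -97.2, 339.7]
tcp_rot: [-3.001, 1.57, 2.417]
ft_force: [-0.7, -0.4, -0.3]
opening: 0.999
```

Run:
```python
from h import *
p,th,s=pose();print(p,np.degrees(th),s["t"],np.abs(s["qvel"]).max())
i=cams.camera_info("wrist");im=cams.read_camera("wrist");cv2.imwrite("pics/w2.png",im);np.save("w2.npy",i)
```

```text
[561.07076989 -97.22191394 339.74732272] 40.38424266674226 1.8 0.07165644782341561
```

Request:
carry_out:
  grip: [-1, -1, -1, -1]
  linear:
    - [0.014, 0.045, -0.067]
    - [0.014, 0.054, -0.06]
    - [0.014, 0.062, -0.052]
    - [0.014, 0.068, -0.043]
  turn: [-0.0444, -0.0444, -0.0444, -0.0444]

```text
t: 2.25
eef_pos: [542.2, 59.9, 312.0]
tcp_rot: [-2.097, 1.57, -2.41]
ft_force: [0.2, 0.5, 0.5]
opening: 1.003
```

Request:
carry_out:
  grip: [-1, -1, -1, -1]
  linear:
    - [0.014, 0.073, -0.033]
    - [0.014, 0.077, -0.022]
    - [0.014, 0.08, -0.011]
    - [0, 0, 0]
  turn: [-0.0444, -0.0444, -0.0444, 0]

```text
t: 2.65
eef_pos: [529.4, 181.9, 290.3]
tcp_rot: [3.134, 1.569, -3.041]
ft_force: [0.1, 0.0, 0.6]
opening: 1.0
```

Run:
```python
from h import *
p,th,s=pose();print(p,np.degrees(th),s["t"],np.abs(s["qvel"]).max(),s["joints"])
i=cams.camera_info("wrist");im=cams.read_camera("wrist");cv2.imwrite("pics/w3.png",im);np.save("w3.npy",i)
a=[cv2.imread(f"pics/w{k}.png") for k in(1,2)]
cv2.imwrite("pics/w12.png",cv2.resize(np.hstack(a),(1024,384))[:,:])
# montage: crop vertically stacked, 400x300 each + w3 crop
m=np.vstack([np.hstack([cv2.resize(a[0],(400,300)),cv2.resize(a[1],(400,300))]),np.hstack([cv2.resize(im,(400,300)),np.zeros((300,400,3),np.uint8)])])
cv2.imwrite("pics/m1.png",m)
```

```text
[529.38893474 181.91729561 290.33147173] 96.19268387195748 2.65 0.0657531869398551 [ 2.12889457e-01  3.40029595e-01  1.63618443e+00  2.46570240e-04
  1.16738411e+00 -1.46608663e+00]
```

View pics/m1.png

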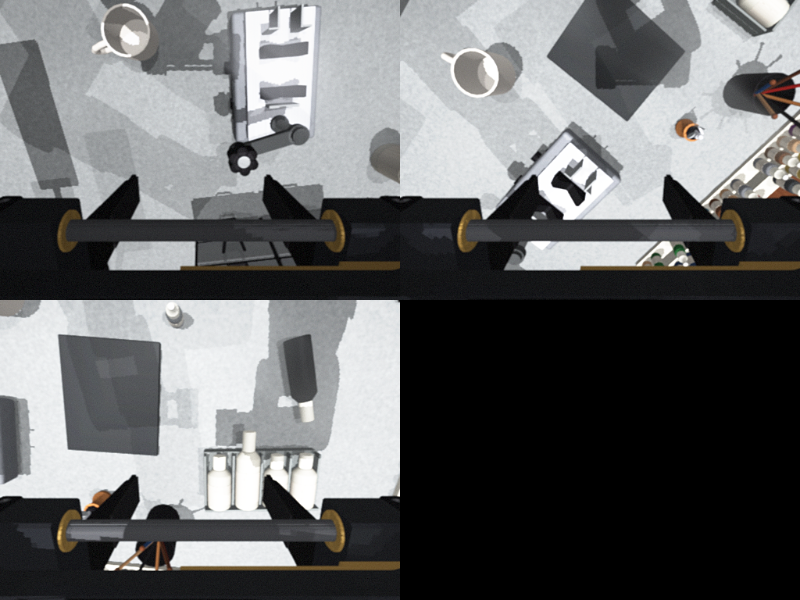

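The montage shows:
- **w1 (400-scale):** shaker at (275,70) with the knob at (243,160).
- **w3:** mat at (110,95) and the tray with the tall bottle's cap at (249,140).

Next I'll enlarge the crops to measure from.

Run:
```python
from h import *
a=cv2.imread("pics/w3.png")[155:275,250:420];b=cv2.imread("pics/w1.png")[0:230,280:410]
A=cv2.resize(a,None,fx=2.6,fy=2.6,interpolation=cv2.INTER_CUBIC);B=cv2.resize(b,None,fx=2.6,fy=2.6,interpolation=cv2.INTER_CUBIC)
m=np.zeros((598,800,3),np.uint8);m[:A.shape[0],:A.shape[1]]=A;m[:B.shape[0],450:450+B.shape[1]]=B
w2=cv2.imread("pics/w2.png")[150:320,130:300];C=cv2.resize(w2,(272,272));m[320:592,0:272]=C
cv2.imwrite("pics/m2.png",m)
```

```text
(no output)
```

View pics/m2.png

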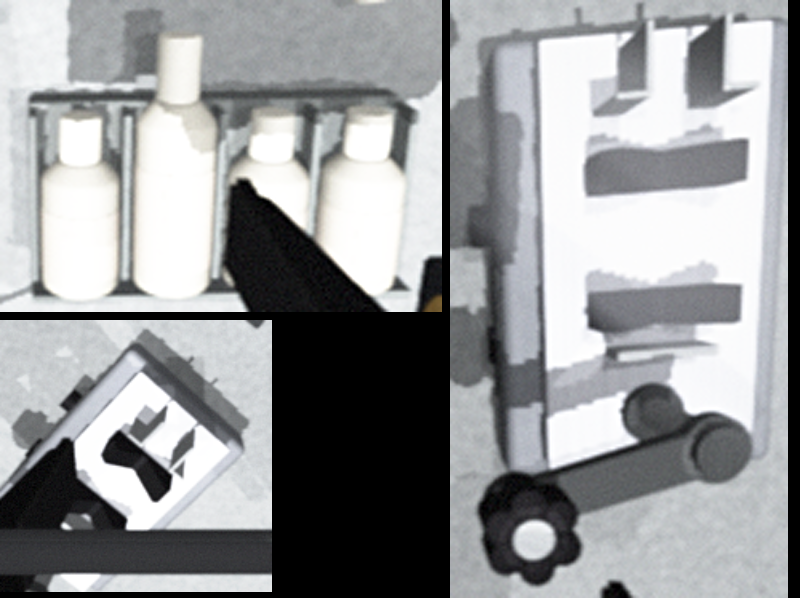

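The crops show:
- **Left:** the tall bottle's cap at (180,70), axis x=174 lower down the body, foot at y≈298.
- **Right:** saddle rims at (587,175)/(748,162) and (589,310)/(741,304), post cap at (722,447), knob's white top disc at (534,541).

Now I'll triangulate these across the wrist and top views.

Run:
```python
from h import *
T=cams.camera_info("top");W1=np.load("w1.npy",allow_pickle=True).item();W3=np.load("w3.npy",allow_pickle=True).item()
w3=lambda u,v:(250+u/2.6,155+v/2.6)
w1=lambda u,v:(280+(u-450)/2.6,v/2.6)
ta=lambda u,v:(115+u/4.6,140+v/4.6)
tb=lambda u,v:(295+u/4,140+(v-299)/4)
print("cap tri",meet([ray(W3,*w3(180,68)),ray(T,*ta(259,234))]).round(1))
for n,p in[("cap",(180,68)),("capbase",(180,102)),("body",(174.5,200)),("foot",(173,298))]:print(n,on(W3,*w3(*p),46).round(1))
for n,p in[("capT",(259,234)),("bodyT",(246,130)),("footT",(242,55))]:print(n,on(T,*ta(*p),46).round(1))
for n,p,q in[("s+L",(587,175),(143,472)),("s+R",(748,162),(145,380)),("s-L",(589,310),(227,472)),("s-R",(741,304),(230,383)),("knobtop",(534,541),(371,524)),("post",(722,447),(325,410))]:
    z=107 if n[0]=='s' else 200 if n[0]=='k' else 168
    print(n,meet([ray(W1,*w1(*p)),ray(T,*tb(*q))]).round(1),on(W1,*w1(*p),z).round(1),on(T,*tb(*q),z).round(1))
for u,v in[(59,35),(160,43),(157,155),(68,147)]: print("mat",on(W3,u*1.28,v*1.28,8).round(0))
print("dropper",on(W3,173*1.28,10*1.28,78).round())
```

```text
cap tri [532.  254.2  95.3]
cap [542.2 266.9  46. ]
capbase [560.2 269.9  46. ]
body [614.9 275.9  46. ]
foot [673.6 284.7  46. ]
capT [540.7 261.6  46. ]
bodyT [611.3 271.3  46. ]
footT [662.9 274.7  46. ]
s+L [ 549.4 -220.1  100.9] [ 548.3 -220.6  107. ] [ 548.1 -219.   107. ]
s+R [ 618.  -223.6  110.4] [ 620.8 -224.4  107. ] [ 617.5 -222.9  107. ]
s-L [ 546.5 -280.8  107.2] [ 545.7 -280.3  107. ] [ 547.3 -281.3  107. ]
s-R [ 612.9 -285.1  116.6] [ 617.3 -286.9  107. ] [ 614.5 -286.4  107. ]
knobtop [ 498.9 -366.7  177.3] [ 497.3 -358.3  200. ] [ 494.1 -360.5  200. ]
post [ 578.3 -336.1  181.6] [ 583.6 -338.6  168. ] [ 581.  -340.8  168. ]
mat [405. -68.   8.]
mat [399.  99.   8.]
mat [596. 106.   8.]
mat [598. -62.   8.]
dropper [364. 126.  78.]
```

Run:
```python
from h import *
plan((529.4,181.9,290.3),np.radians(97.3),(542,265,150),0,4)
```

```text
[[0.0702, 0.0404, 0.0115], [0.0702, 0.0404, 0.0115], [0.0702, 0.0404, 0.0115], [0.0702, 0.0404, 0.0115]]
turn 0.0 end 97.3
```

Request:
carry_out:
  grip: [-1, -1, -1, -1, -1]
  linear:
    - [0.07, 0.04, 0.0115]
    - [0.07, 0.04, 0.0115]
    - [0.07, 0.04, 0.0115]
    - [0.07, 0.04, 0.0115]
    - [0, 0, 0]
  turn: [-0.006, 0, 0, 0, 0]

```text
t: 3.2
eef_pos: [542.7, 261.2, 147.3]
tcp_rot: [-2.886, 1.564, -2.766]
ft_force: [0.2, -0.5, 0.1]
opening: 1.001
```

Run:
```python
from h import *
p,th,s=pose();print(p,np.degrees(th),s["t"],np.abs(s["qvel"]).max())
i=cams.camera_info("wrist");im=cams.read_camera("wrist");cv2.imwrite("pics/w4.png",im);np.save("w4.npy",i)
print(proj(i,p),proj(i,(542,265,46)))
cv2.imwrite("pics/w4b.png",cv2.resize(im,(800,600)))
```

```text
[542.74732129 261.18867142 147.31035682] 96.85327309639597 3.2 0.077735051768727
(np.float64(256.9850243793688), np.float64(249.37643454226335)) (np.float64(261.6250293173482), np.float64(196.80085243740717))
```

View pics/w4b.png

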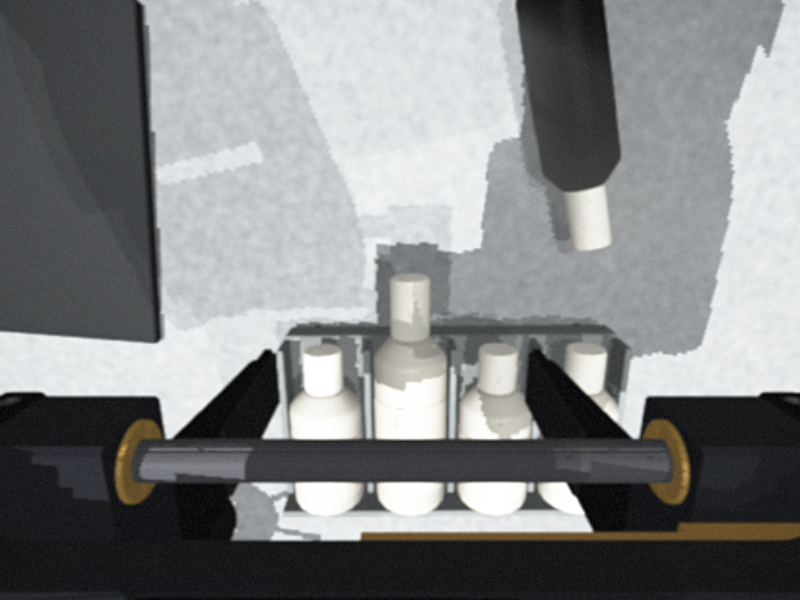

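The picture shows the tall bottle's cap at (410,307), and its body axis at x=411 runs straight down the image. The fingers stand either side of it.

Run:
```python
from h import *
W3=np.load("w3.npy",allow_pickle=True).item();W4=np.load("w4.npy",allow_pickle=True).item();k=1.5625
print(meet([ray(W3,250+180/2.6,155+68/2.6),ray(W4,410.5/k,307/k)]).round(1))
print("tip top edge",meet([ray(W3,250+181/2.6,155+36/2.6),ray(W4,410.5/k,276/k)]).round(1))
for p in[(410.5,307),(410.5,340),(411.5,400),(411.5,430),(411,512)]:print(on(W4,p[0]/k,p[1]/k,46).round(1))
```

```text
[541.  265.9  49.5]
tip top edge [524.3 263.8  48.7]
[541.6 265.9  46. ]
[561.  268.4  46. ]
[598.4 273.6  46. ]
[618.2 276.1  46. ]
[676.5 283.2  46. ]
```

Run:
```python
from h import *
p,th,s=pose();print(p,np.degrees(th))
plan(p,np.radians(97.2),(541,266,41),0,3)
```

```text
[543.47168235 260.77266682 149.83521385] 96.88173764065958
[[0.0726, 0.0037, -0.0012], [0.0726, 0.0037, -0.0012], [0.0726, 0.0037, -0.0012]]
turn 0.0 end 97.2
```

Request:
carry_out:
  grip: [-1, -1, -1, -1, -1]
  linear:
    - [0.04, 0.01, -0.003]
    - [0.06, 0, 0]
    - [0.06, 0, 0]
    - [0.05, 0, 0]
    - [0.007, 0, 0]
  turn: [-0.003, 0, 0, 0, 0]

```text
t: 3.75
eef_pos: [541.6, 265.1, 42.5]
tcp_rot: [-2.75, 1.569, -2.621]
ft_force: [0.5, 0.0, 0.6]
opening: 1.0
```

Request:
carry_out:
  grip: [1, 1, 1, 1, 1]
  linear:
    - [0, 0, 0]
    - [0, 0, 0]
    - [0, 0, 0]
    - [0, 0, 0]
    - [0, 0, 0]
  turn: [0, 0, 0, 0, 0]

```text
t: 4.25
eef_pos: [541.6, 267.4, 43.8]
tcp_rot: [0.102, 1.57, 0.235]
ft_force: [0.6, -0.5, 0.3]
opening: 0.633
```

Request:
carry_out:
  grip: [1, 1, 1, 1, 1]
  linear:
    - [0.005, 0, 0]
    - [0, 0, 0]
    - [0, 0, 0]
    - [0, 0, 0]
    - [0, 0, 0]
  turn: [0, 0, 0, 0, 0]

```text
t: 4.75
eef_pos: [541.4, 267.3, 40.6]
tcp_rot: [-1.774, 1.571, -1.642]
ft_force: [0.0, -0.0, -0.6]
opening: 0.224
```

Request:
carry_out:
  grip: [1, 1, 1, 1]
  linear:
    - [0, 0, 0]
    - [0, 0, 0]
    - [0, 0, 0]
    - [0, 0, 0]
  turn: [0, 0, 0, 0]

```text
t: 5.15
eef_pos: [541.4, 267.3, 40.6]
tcp_rot: [-1.64, 1.571, -1.507]
ft_force: [-0.4, 0.2, 0.3]
opening: 0.227
```

Run:
```python
from h import *
p,th,s=pose();print(p,np.degrees(th))
plan((541.4,267.3,120),th,(430,13,120),0,8)
```

```text
[541.39498454 267.32320718  40.55470365] 97.6003123397816
[[-0.0, -0.0593, -0.036], [-0.0, -0.0593, -0.036], [-0.0, -0.0593, -0.036], [-0.0, -0.0593, -0.036], [-0.0, -0.0593, -0.036]]
[[-0.0, -0.0593, -0.036], [-0.0, -0.0593, -0.036], [-0.0, -0.0593, -0.036]]
turn 0.0 end 97.6
```

Request:
carry_out:
  grip: [1, 1, 1, 1, 1]
  linear:
    - [-0.02, 0, 0]
    - [-0.03, 0, 0]
    - [-0.04, 0, 0]
    - [-0.04, 0, 0]
    - [-0.03, 0, 0]
  turn: [0, 0, 0, 0, 0]

```text
t: 5.65
eef_pos: [541.7, 267.4, 123.2]
tcp_rot: [0.176, 1.569, 0.309]
ft_force: [0.7, 0.3, -1.4]
opening: 0.227
```

Bottle lifted: the wrist reads -1.4 N, which is its weight. Carrying it to the mat.

Request:
carry_out:
  grip: [1, 1, 1, 1, 1]
  linear:
    - [0, -0.03, -0.018]
    - [0, -0.06, -0.036]
    - [0, -0.06, -0.036]
    - [0, -0.06, -0.036]
    - [0, -0.06, -0.036]
  turn: [0, 0, 0, 0, 0]

```text
t: 6.15
eef_pos: [478.4, 121.8, 121.9]
tcp_rot: [-0.095, 1.569, 0.038]
ft_force: [0.0, 0.1, -1.7]
opening: 0.224
```

Request:
carry_out:
  grip: [1, 1, 1, 1, 1]
  linear:
    - [0, -0.06, -0.036]
    - [0, -0.06, -0.036]
    - [0, -0.06, -0.036]
    - [0, -0.026, -0.016]
    - [0.02, 0, 0]
  turn: [0, 0, 0, 0, 0]

```text
t: 6.65
eef_pos: [431.3, 11.1, 112.2]
tcp_rot: [-0.305, 1.568, -0.174]
ft_force: [0.4, -0.4, -1.2]
opening: 0.225
```

Request:
carry_out:
  grip: [1, 1, 1, 1, 1]
  linear:
    - [0.05, 0, 0]
    - [0.05, 0, 0]
    - [0.04, 0, 0]
    - [0.02, 0, 0]
    - [0, 0, 0]
  turn: [0, 0, 0, 0, 0]

```text
t: 7.15
eef_pos: [431.1, 13.0, 29.8]
tcp_rot: [2.92, 1.569, 3.054]
ft_force: [-0.3, -0.3, -1.4]
opening: 0.226
```

Run:
```python
from h import *
p,th,s=pose();print(p,np.degrees(th),s["ft_force"])
im=cams.read_camera("side");cv2.imwrite("pics/s5.png",cv2.resize(im[170:320,170:350],(720,600),interpolation=cv2.INTER_CUBIC))
```

```text
[431.05540129  13.0350355   29.78934575] 97.63502137305723 [-0.26487338 -0.33599166 -1.35667013]
```

View pics/s5.png

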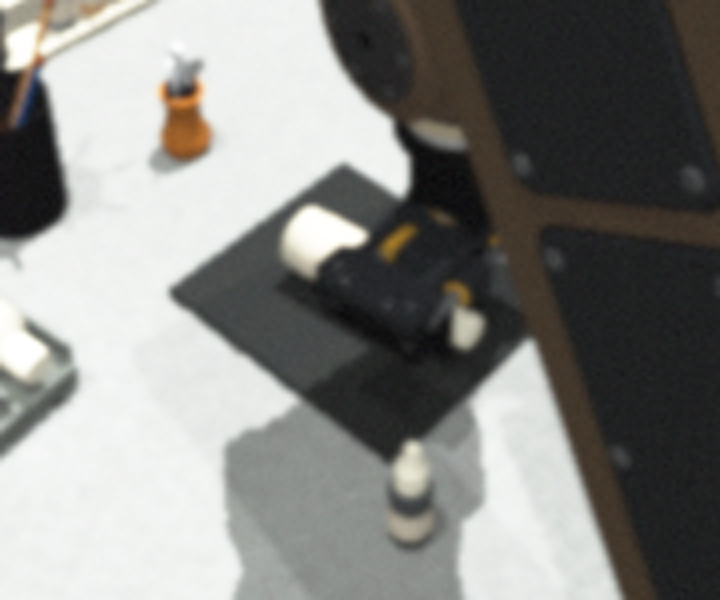

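The bottle is held level just above the mat, foot at (300,240) and cap at (467,328). It isn't touching yet, so I'll lower it gently.

Request:
carry_out:
  grip: [1, 1, 1, 1]
  linear:
    - [0.004, 0, 0]
    - [0.004, 0, 0]
    - [0.002, 0, 0]
    - [0, 0, 0]
  turn: [0, 0, 0, 0]

```text
t: 7.6
eef_pos: [431.3, 12.5, 25.8]
tcp_rot: [-0.422, 1.57, -0.289]
ft_force: [0.3, 0.8, -1.9]
opening: 0.221
```

Request:
carry_out:
  grip: [1, 1, 1]
  linear:
    - [0.002, 0, 0]
    - [0, 0, 0]
    - [0, 0, 0]
  turn: [0, 0, 0]

```text
t: 7.9
eef_pos: [431.1, 12.5, 24.6]
tcp_rot: [-2.118, 1.571, -1.985]
ft_force: [-0.5, 0.3, -1.4]
opening: 0.225
```

Request:
carry_out:
  grip: [1, 1, 1]
  linear:
    - [0.002, 0, 0]
    - [0, 0, 0]
    - [0, 0, 0]
  turn: [0, 0, 0]

```text
t: 8.2
eef_pos: [431.2, 12.5, 23.6]
tcp_rot: [-1.051, 1.571, -0.918]
ft_force: [0.1, -0.1, -0.9]
opening: 0.222
```

Request:
carry_out:
  grip: [1, 1, 1]
  linear:
    - [0.0012, 0, 0]
    - [0, 0, 0]
    - [0, 0, 0]
  turn: [0, 0, 0]

```text
t: 8.5
eef_pos: [431.0, 12.5, 23.1]
tcp_rot: [-2.43, 1.571, -2.298]
ft_force: [-1.8, -0.4, 4.7]
opening: 0.225
```

Contact, 4.7 N up. Letting go, rising, and moving toward the body.

Request:
carry_out:
  grip: [-1, -1, -1, -1, -1]
  linear:
    - [0, 0, 0]
    - [0, 0, 0]
    - [0, 0, 0]
    - [0, 0, 0]
    - [0, 0, 0]
  turn: [0, 0, 0, 0, 0]

```text
t: 9.0
eef_pos: [431.1, 12.5, 23.0]
tcp_rot: [-1.808, 1.571, -1.675]
ft_force: [-0.2, -0.5, -0.2]
opening: 0.585
```

Request:
carry_out:
  grip: [-1, -1, -1, -1, -1]
  linear:
    - [0, 0, 0]
    - [-0.02, 0, 0]
    - [-0.06, 0, 0]
    - [-0.08, 0, 0]
    - [-0.05, 0, 0]
  turn: [0, 0, 0, 0, 0]

```text
t: 9.5
eef_pos: [431.2, 12.5, 130.7]
tcp_rot: [-0.312, 1.569, -0.179]
ft_force: [0.1, -0.9, -0.6]
opening: 0.982
```

Request:
carry_out:
  grip: [-1, -1]
  linear:
    - [0, 0, 0.07]
    - [0, 0, 0]
  turn: [0, 0]

```text
t: 9.7
eef_pos: [469.2, 17.2, 130.0]
tcp_rot: [-0.245, 1.565, -0.112]
ft_force: [-0.1, 0.4, -0.2]
opening: 1.0
```

Run:
```python
from h import *
p,th,s=pose();print(p,np.degrees(th),s["opening"],s["t"])
i=cams.camera_info("wrist");im=cams.read_camera("wrist");np.save("w6.npy",i);cv2.imwrite("pics/w6.png",im)
cv2.imwrite("pics/w6b.png",cv2.resize(im[60:300,100:420],(800,600),interpolation=cv2.INTER_CUBIC))
```

```text
[469.19785692  17.15286008 129.95785757] 97.61455745370154 1.0000030302720877 9.7
```

View pics/w6b.png

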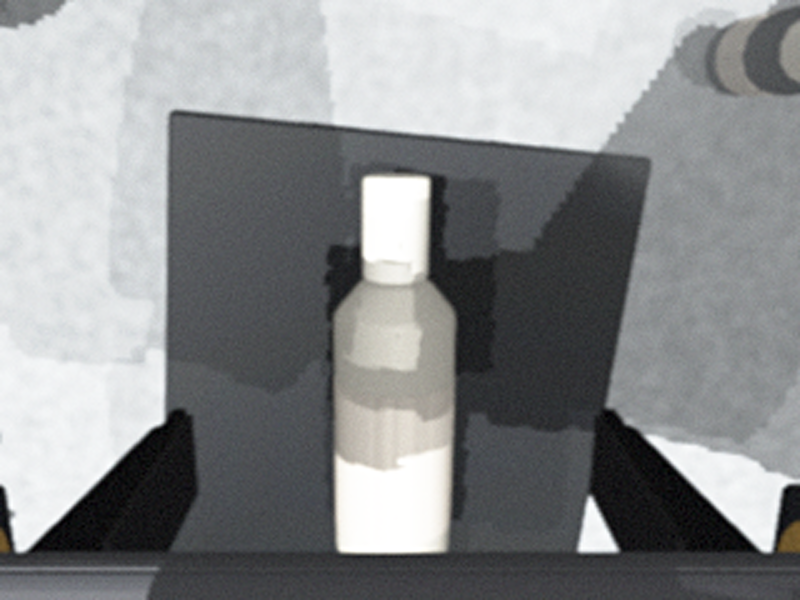

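The bottle lies on the mat, cap at (396,225) and body axis at x=394, aligned with the tool.

Run:
```python
from h import *
W=np.load("w6.npy",allow_pickle=True).item()
for u,v in[(396,178),(396,280),(394.5,330),(393,540)]:print(on(W,100+u/2.5,60+v/2.5,29).round(1))
p,th,s=pose();print(p,np.degrees(th))
plan(p,th,(505,22.3,29),0,4)
```

```text
[414.1  10.8  29. ]
[448.   15.4  29. ]
[465.6  17.2  29. ]
[547.7  27.7  29. ]
[466.97128356  17.20911646 128.98463217] 97.62413101131645
[[0.05, 0.0, 0.0192], [0.05, 0.0, 0.0192], [0.05, 0.0, 0.0192], [0.05, 0.0, 0.0192]]
turn 0.0 end 97.6
```

Request:
carry_out:
  grip: [-1, -1, -1, -1, -1]
  linear:
    - [0, 0, 0.04]
    - [0.04, 0, 0.037]
    - [0.07, 0, 0]
    - [0.06, 0, 0]
    - [0.032, 0, 0]
  turn: [0, 0, 0, 0, 0]

```text
t: 10.25
eef_pos: [502.2, 22.3, 25.0]
tcp_rot: [2.949, 1.567, 3.082]
ft_force: [-0.6, 0.7, -0.2]
opening: 1.002
```

Request:
carry_out:
  grip: [1, 1, 1, 1, 1]
  linear:
    - [0, 0, 0]
    - [0, 0, 0]
    - [0, 0, 0]
    - [0, 0, 0]
    - [0, 0, 0]
  turn: [0, 0, 0, 0, 0]

```text
t: 10.75
eef_pos: [504.2, 22.2, 27.8]
tcp_rot: [-0.281, 1.569, -0.149]
ft_force: [0.0, 0.5, 0.7]
opening: 0.634
```

Request:
carry_out:
  grip: [1, 1, 1, 1, 1]
  linear:
    - [0, 0, 0]
    - [0, 0, 0]
    - [0, 0, 0]
    - [0, 0, 0]
    - [0, 0, 0]
  turn: [0, 0, 0, 0, 0]

```text
t: 11.25
eef_pos: [504.0, 22.2, 27.1]
tcp_rot: [-0.715, 1.571, -0.582]
ft_force: [-0.1, -0.6, 3.2]
opening: 0.438
```

Run:
```python
from h import *
T=cams.camera_info("top");W1=np.load("w1.npy",allow_pickle=True).item()
for n,f,I,(r0,r1,c0,c1),thr in[("top","top0",T,(140,215,295,410),185),("w1","w1",W1,(0,185,280,410),235)]:
    g=cv2.cvtColor(cv2.imread(f"pics/{f}.png"),cv2.COLOR_BGR2GRAY)[r0:r1,c0:c1]
    m=(g>thr).astype(np.uint8);m=cv2.morphologyEx(m,cv2.MORPH_OPEN,np.ones((3,3)))
    k,_=cv2.findContours(m,0,2);c=max(k,key=cv2.contourArea)[:,0]+[c0,r0]
    w=np.array([on(I,u,v,70)[:2] for u,v in c],np.float32)
    print(n,cv2.minAreaRect(w))
    # long edges: extreme-x points per y bin
    for s in(1,-1):
        P=[]
        for y in np.arange(w[:,1].min()+15,w[:,1].max()-15,4):
            q=w[abs(w[:,1]-y)<4]
            if len(q):P.append(q[np.argmax(s*q[:,0])])
        P=np.array(P);P=P[abs(P[:,0]-np.median(P[:,0]))<6]
        a,b=np.polyfit(P[:,1],P[:,0],1);print(s,"heading",90-np.degrees(np.arctan(a)),"x at y=-252",a*-252+b,len(P))
```

```text
top ((586.332763671875, -265.44952392578125), (209.6112518310547, 105.82158660888672), 86.96783447265625)
1 heading 88.6882439309285 x at y=-252 624.6098867081646 13
-1 heading 87.357534412589 x at y=-252 550.1162647584929 17
w1 ((587.9940185546875, -254.224853515625), (192.6057891845703, 109.80300903320312), 87.1082763671875)
1 heading 88.15229751254303 x at y=-252 640.0131210852766 18
-1 heading 88.62302909042661 x at y=-252 557.6134785626333 6
```

Request:
carry_out:
  grip: [1, 1, 1, 1, 1]
  linear:
    - [-0.01, 0, 0]
    - [-0.04, 0, 0]
    - [-0.08, 0, 0]
    - [-0.08, 0, 0]
    - [-0.08, 0, 0]
  turn: [0, 0, 0, 0, 0]

```text
t: 11.75
eef_pos: [503.5, 22.3, 173.6]
tcp_rot: [3.012, 1.57, -3.138]
ft_force: [0.5, 0.2, -1.3]
opening: 0.439
```

Run:
```python
from h import *
p,th,s=pose();print(p,np.degrees(th))
plan(p,th,(583,-252,200),np.radians(-2.7)-th,13)
```

```text
[503.4699445   22.27680775 173.60402926] 97.6008355167246
[[-0.0041, -0.0434, 0.0065], [-0.0041, -0.0422, 0.0123], [-0.0041, -0.0401, 0.0179], [-0.0041, -0.0374, 0.0231], [-0.0041, -0.0339, 0.0279]]
[[-0.0041, -0.0299, 0.0322], [-0.0041, -0.0253, 0.0359], [-0.0041, -0.0202, 0.039], [-0.0041, -0.0148, 0.0414], [-0.0041, -0.0091, 0.043]]
[[-0.0041, -0.0033, 0.0438], [-0.0041, 0.0026, 0.0439], [-0.0041, 0.0085, 0.0431]]
turn 0.0429 end -2.7
```

Request:
carry_out:
  grip: [1, 1, 1, 1, 1]
  linear:
    - [-0.004, -0.043, 0.0065]
    - [-0.004, -0.042, 0.012]
    - [-0.004, -0.04, 0.018]
    - [-0.004, -0.037, 0.023]
    - [-0.004, -0.034, 0.028]
  turn: [0.043, 0.043, 0.043, 0.043, 0.043]

```text
t: 12.25
eef_pos: [534.3, -83.5, 182.2]
tcp_rot: [-2.746, 1.57, 2.989]
ft_force: [0.9, -0.2, -1.1]
opening: 0.436
```

Request:
carry_out:
  grip: [1, 1, 1, 1, 1]
  linear:
    - [-0.004, -0.03, 0.032]
    - [-0.004, -0.025, 0.036]
    - [-0.004, -0.02, 0.039]
    - [-0.004, -0.015, 0.041]
    - [-0.004, -0.009, 0.043]
  turn: [0.043, 0.043, 0.043, 0.043, 0.043]

```text
t: 12.75
eef_pos: [564.5, -188.8, 192.1]
tcp_rot: [-2.287, 1.57, 2.772]
ft_force: [0.0, 0.7, -1.3]
opening: 0.438
```

Request:
carry_out:
  grip: [1, 1, 1, 1, 1]
  linear:
    - [-0.004, -0.003, 0.044]
    - [-0.004, 0.003, 0.044]
    - [-0.004, 0.0085, 0.043]
    - [0, 0, 0]
    - [0, 0, 0]
  turn: [0.043, 0.043, 0.042, 0, 0]

```text
t: 13.25
eef_pos: [582.5, -251.3, 197.7]
tcp_rot: [-2.07, 1.57, 2.594]
ft_force: [-0.4, 0.8, -1.1]
opening: 0.438
```

Run:
```python
from h import *
p,th,s=pose();print(p,np.degrees(th),s["opening"],s["t"],s["ft_force"])
i=cams.camera_info("wrist");im=cams.read_camera("wrist");np.save("w7.npy",i);cv2.imwrite("pics/w7.png",im)
cv2.imwrite("pics/w7b.png",cv2.resize(im[60:300,100:420],(800,600),interpolation=cv2.INTER_CUBIC))
```

```text
[ 582.54784635 -251.30546522  197.66674444] -2.7476634620934943 0.43786909363814247 13.25 [-0.42474467  0.75171567 -1.06556508]
```

View pics/w7b.png

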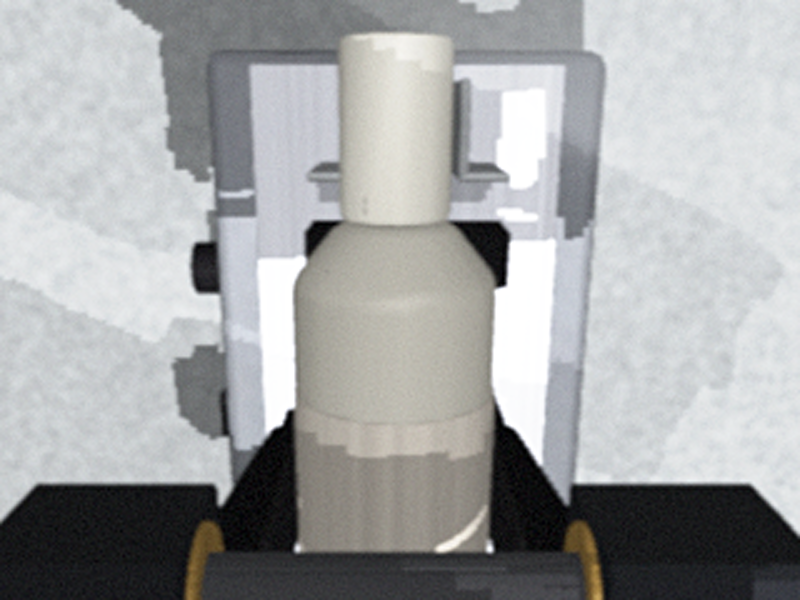

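Held over the shaker, the picture shows the saddle at x=307..507 (row 255), the guard flange at 307..507 (row 175), and the bottle axis at x≈395. A few mm of shift towards +x is needed.

Run:
```python
from h import *
W=np.load("w7.npy",allow_pickle=True).item();f=lambda u,v,z:on(W,100+u/2.5,60+v/2.5,z).round(1)
p,th,s=pose();print(p,np.degrees(th),s["t"])
for n,a,b,z in[("saddle rim 107",(307,228),(507,228),107),("guard flange? z75",(307,175),(507,175),75),("plat top",(248,68),(565,68),70),("plat lo",(262,390),(548,390),70),("base",(212,100),(602,100),60)]:
    A,B=f(*a,z),f(*b,z);print(n,A,B,(A+B)/2,np.linalg.norm(B-A))
print("cheek R",f(455,80,116),f(470,80,116),f(462,170,85))
print("bottle",f(397,40,199),f(396,220,199),f(395,400,199))
for v in(225,285):print("saddle edges y",f(407,v,107),f(407,v,90))
```

```text
[ 582.55880038 -250.84777074  197.73715401] -2.7126204071098305 13.3
saddle rim 107 [ 558.1 -207.7  107. ] [ 622.2 -210.7  107. ] [ 590.15 -209.2   107.  ] 64.17016440683321
guard flange? z75 [ 555.8 -193.6   75. ] [ 626.8 -197.    75. ] [ 591.3 -195.3   75. ] 71.08136183276176
plat top [ 537.6 -156.5   70. ] [ 647.8 -161.7   70. ] [ 592.7 -159.1   70. ] 110.32261780795443
plat lo [ 531.1 -275.7   70. ] [ 643. -281.   70.] [ 587.05 -278.35   70.  ] 112.02544353851046
base [ 521.7 -166.3   60. ] [ 663.6 -173.1   60. ] [ 592.65 -169.7    60.  ] 142.06283820901226
cheek R [ 606.  -165.1  116. ] [ 610.4 -165.3  116. ] [ 610.  -193.6   85. ]
bottle [ 588.8 -159.5  199. ] [ 587.1 -193.4  199. ] [ 585.1 -232.1  199. ]
saddle edges y [ 590.2 -208.3  107. ] [ 590.4 -210.8   90. ]
saddle edges y [ 589.4 -227.9  107. ] [ 589.5 -231.8   90. ]
```

Request:
carry_out:
  grip: [1, 1, 1, 1]
  linear:
    - [0.03, 0.006, 0]
    - [0.05, 0, 0]
    - [0.03, 0, 0]
    - [0, 0, 0]
  turn: [0, 0, 0, 0]

```text
t: 13.7
eef_pos: [585.0, -250.3, 140.1]
tcp_rot: [-2.025, 1.566, 2.639]
ft_force: [-0.1, 0.6, -2.0]
opening: 0.439
```

Run:
```python
from h import *
p,th,s=pose();print(p,np.degrees(th),s["opening"],s["t"],s["ft_force"])
i=cams.camera_info("wrist");im=cams.read_camera("wrist");np.save("w8.npy",i);cv2.imwrite("pics/w8.png",im)
cv2.imwrite("pics/w8b.png",cv2.resize(im[60:300,100:420],(800,600),interpolation=cv2.INTER_CUBIC))
```

```text
[ 585.03212987 -250.31723124  140.09319598] -2.7430845294445807 0.43881284182378527 13.7 [-0.11188333  0.56137544 -1.97626811]
```

View pics/w8b.png

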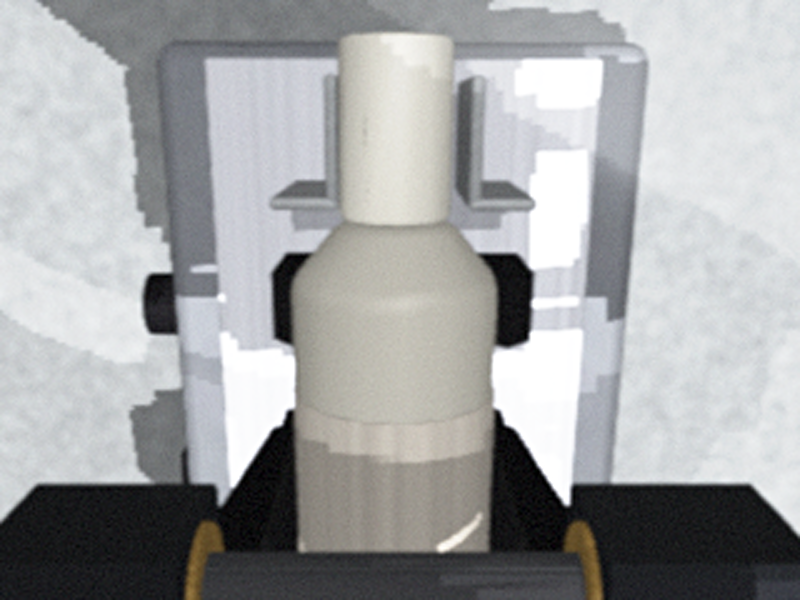

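Cap now sits over the guard channel. Guard and saddle mid is x≈402, bottle axis 396, so a ~1.6 mm further shift. I'll check the lengthwise position from the same picture.

Run:
```python
from h import *
W=np.load("w8.npy",allow_pickle=True).item();f=lambda u,v,z:on(W,100+u/2.5,60+v/2.5,z).round(1)
p,th,s=pose();print(p)
print("saddle",f(402,255,107),f(402,345,107),"flange front",f(402,207,71),"cheek tops",f(332,76,116),f(478,76,116),"bottle",f(396,60,153),f(396,400,163), "captip",f(396,37,145),"capbase",f(396,222,153))
a=(f(273,300,107)+f(531,300,107))/2;print(a)
```

```text
[ 585.64970293 -250.72953182  141.66715625]
saddle [ 590.4 -206.   107. ] [ 589.4 -229.4  107. ] flange front [ 591.  -198.6   71. ] cheek tops [ 576.6 -163.4  116. ] [ 609.1 -164.9  116. ] bottle [ 590.9 -162.7  153. ] [ 588.1 -222.7  163. ] captip [ 591.1 -158.2  145. ] capbase [ 589.6 -191.2  153. ]
[ 589.9 -217.5  107. ]
```

Request:
carry_out:
  grip: [1, 1, 1, 1, 1]
  linear:
    - [0, 0.0036, 0.002]
    - [0.02, 0, 0]
    - [0.02, 0, 0]
    - [0.016, 0, 0]
    - [0, 0, 0]
  turn: [0, 0, 0, 0, 0]

```text
t: 14.25
eef_pos: [587.2, -252.4, 113.5]
tcp_rot: [-2.001, 1.569, 2.661]
ft_force: [-0.3, 0.0, -1.6]
opening: 0.432
```

Request:
carry_out:
  grip: [1, 1]
  linear:
    - [0.003, 0, 0]
    - [0, 0, 0]
  turn: [0, 0]

```text
t: 14.45
eef_pos: [587.9, -252.8, 113.6]
tcp_rot: [0.768, 1.571, -0.852]
ft_force: [-0.4, -0.6, -1.7]
opening: 0.435
```

Request:
carry_out:
  grip: [1, 1, 1]
  linear:
    - [0.006, 0, 0]
    - [0, 0, 0]
    - [0, 0, 0]
  turn: [0, 0, 0]

```text
t: 14.75
eef_pos: [587.8, -252.7, 110.6]
tcp_rot: [0.231, 1.571, -1.39]
ft_force: [-0.5, -0.2, -1.8]
opening: 0.436
```

Request:
carry_out:
  grip: [1, 1, 1]
  linear:
    - [0.002, 0, 0]
    - [0, 0, 0]
    - [0, 0, 0]
  turn: [0, 0, 0]

```text
t: 15.05
eef_pos: [587.8, -252.7, 109.6]
tcp_rot: [0.196, 1.571, -1.424]
ft_force: [0.7, -0.7, -1.3]
opening: 0.44
```

Request:
carry_out:
  grip: [1, 1, 1]
  linear:
    - [0.002, 0, 0]
    - [0, 0, 0]
    - [0, 0, 0]
  turn: [0, 0, 0]

```text
t: 15.35
eef_pos: [587.8, -252.8, 109.1]
tcp_rot: [0.909, 1.57, -0.711]
ft_force: [-3.2, 1.8, 5.6]
opening: 0.433
```

Request:
carry_out:
  grip: [1, 1, 1]
  linear:
    - [0.001, 0, 0]
    - [0, 0, 0]
    - [0, 0, 0]
  turn: [0, 0, 0]

```text
t: 15.65
eef_pos: [587.8, -252.8, 109.0]
tcp_rot: [0.946, 1.57, -0.675]
ft_force: [-3.8, 1.8, 9.8]
opening: 0.431
```

Request:
carry_out:
  grip: [1, 1, 1]
  linear:
    - [0, -0.002, 0]
    - [0, 0, 0]
    - [0, 0, 0]
  turn: [0, 0, 0]

```text
t: 15.95
eef_pos: [586.8, -252.7, 108.2]
tcp_rot: [0.389, 1.571, -1.231]
ft_force: [-1.0, 0.5, 4.2]
opening: 0.437
```

Seated: axis height is about 110 mm and the side force is small. Letting go and rising.

Request:
carry_out:
  grip: [-1, -1, -1, -1, -1]
  linear:
    - [0, 0, 0]
    - [0, 0, 0]
    - [0, 0, 0]
    - [0, 0, 0]
    - [0, 0, 0]
  turn: [0, 0, 0, 0, 0]

```text
t: 16.45
eef_pos: [586.8, -252.7, 107.9]
tcp_rot: [-1.061, 1.571, -2.681]
ft_force: [0.6, 0.3, -0.2]
opening: 0.797
```

Request:
carry_out:
  grip: [-1, -1, -1, -1, -1]
  linear:
    - [0, 0, 0]
    - [-0.04, 0, 0]
    - [-0.08, 0, 0]
    - [-0.08, 0, 0]
    - [-0.08, 0, 0]
  turn: [0, 0, 0, 0, 0]

```text
t: 16.95
eef_pos: [586.6, -252.5, 249.5]
tcp_rot: [-1.843, 1.571, 2.82]
ft_force: [0.5, -0.3, 0.4]
opening: 1.001
```

Request:
carry_out:
  grip: [1, 1]
  linear:
    - [-0.04, 0, 0]
    - [0, 0, 0]
  turn: [0, 0]

```text
t: 17.15
eef_pos: [587.5, -253.0, 271.4]
tcp_rot: [1.103, 1.565, -0.517]
ft_force: [0.6, 0.6, -0.5]
opening: 0.885
```

Run:
```python
from h import *
p,th,s=pose();print(p,np.degrees(th),s["opening"],s["t"],s["ft_force"],s["joints"])
i=cams.camera_info("wrist");im=cams.read_camera("wrist");np.save("w9.npy",i);cv2.imwrite("pics/w9.png",im)
j=cams.read_camera("top");cv2.imwrite("pics/t9.png",j);sd=cams.read_camera("side");cv2.imwrite("pics/s9.png",sd)
m=np.zeros((600,800,3),np.uint8);m[:384,:512]=im;m[384:600,:288]=cv2.resize(j[135:225,290:410],(288,216));m[384:600,300:588]=cv2.resize(sd[120:225,250:390],(288,216))
cv2.imwrite("pics/m9.png",m)
```

```text
[ 587.52946693 -253.02598427  271.4006574 ] -2.8364486010719787 0.8854573880225753 17.15 [ 0.55808619  0.60806    -0.45069177] [-5.09839346e-01  4.73658003e-01  1.46938891e+00 -4.48225554e-05
  1.19290508e+00 -4.60311157e-01]
```

View pics/m9.png

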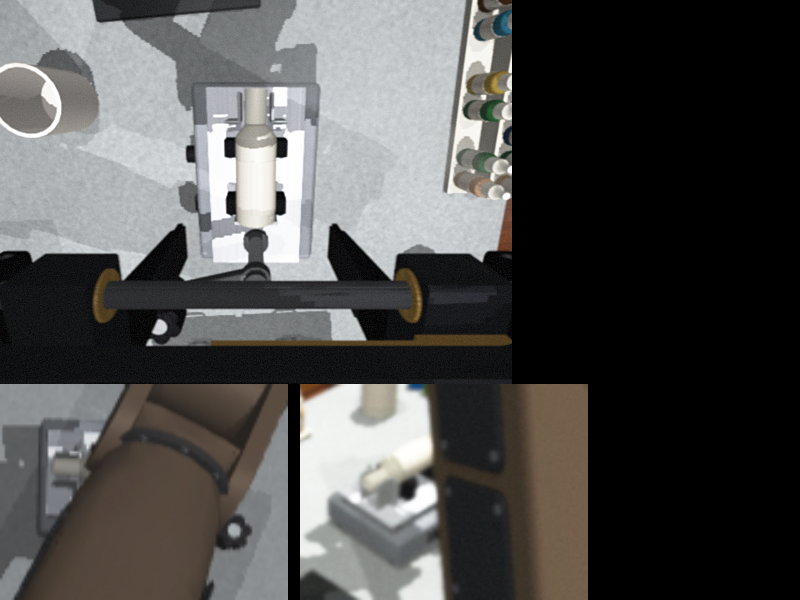

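The bottle lies in both saddles (256,175) with the cap between the guard's cheeks (256,105). The arm is still open, knob at (165,325). Next I'll plan the swing: closed fingers on the arm's anticlockwise side, well clear of the knob.

```bash
cat >> h.py <<'E'
def path(P):
    "P: list of (x,y,z,theta_deg); prints rows"
    rows=[];tu=[]
    for a,b in zip(P,P[1:]):
        d=np.array(b[:3])-a[:3];t=np.radians(a[3]);c,s=np.cos(t),np.sin(t)
        rows.append([round(float(x)/500,3) for x in(-d[2],d[0]*c+d[1]*s,d[0]*s-d[1]*c)]);tu.append(round(float(-(b[3]-a[3])/180),4))
    for k in range(0,len(rows),5):print(rows[k:k+5],tu[k:k+5])
post=np.array([582.7,-339.9])
def fin(phi,d,r=46,z=162):
    f=np.radians(phi);q=post+r*np.array([np.cos(f),np.sin(f)])+d*np.array([-np.sin(f),np.cos(f)]);return(q[0],q[1],z,phi-180)
E
python3 - <<'E'
from h import *
p,th,s=pose();p0=(*p,np.degrees(th));print(p0)
A=fin(192.3,38,z=265);print(A)
L=lambda a,b,n:[tuple(np.array(a)+(np.array(b)-a)*k/n) for k in range(n+1)]
path(L(p0,A,4))
print("down",(265-162)/500)
ph=list(np.linspace(192.3,87.3,16));print("sweep")
path([fin(192.3,38)]+[fin(192.3,26)]+[fin(f,21) for f in ph[1:]])
E
```

```text
(np.float64(586.3812333184926), np.float64(-252.44271645373638), np.float64(266.86117618695937), np.float64(-2.8366595417354405))
(np.float64(545.8510582544271), np.float64(-386.8271295971889), 265, 12.300000000000011)
[[0.001, -0.017, 0.068], [0.001, -0.021, 0.067], [0.001, -0.026, 0.065], [0.001, -0.03, 0.063]] [-0.021, -0.021, -0.021, -0.021]
down 0.206
sweep
[[-0.0, 0.0, -0.024], [-0.0, -0.004, -0.022], [-0.0, -0.004, -0.012], [-0.0, -0.004, -0.012], [-0.0, -0.004, -0.012]] [-0.0, 0.0389, 0.0389, 0.0389, 0.0389]
[[-0.0, -0.004, -0.012], [-0.0, -0.004, -0.012], [-0.0, -0.004, -0.012], [-0.0, -0.004, -0.012], [-0.0, -0.004, -0.012]] [0.0389, 0.0389, 0.0389, 0.0389, 0.0389]
[[-0.0, -0.004, -0.012], [-0.0, -0.004, -0.012], [-0.0, -0.004, -0.012], [-0.0, -0.004, -0.012], [-0.0, -0.004, -0.012]] [0.0389, 0.0389, 0.0389, 0.0389, 0.0389]
[[-0.0, -0.004, -0.012]] [0.0389]
```

Request:
carry_out:
  grip: [1, 1, 1, 1, 1]
  linear:
    - [0, -0.017, 0.068]
    - [0, -0.021, 0.067]
    - [0, -0.026, 0.065]
    - [0, -0.03, 0.063]
    - [0, 0, 0]
  turn: [-0.021, -0.021, -0.021, -0.021, 0]

```text
t: 17.8
eef_pos: [544.5, -390.0, 265.7]
tcp_rot: [-2.231, 1.568, 2.694]
ft_force: [0.2, 0.1, -0.8]
opening: 0.345
```

Request:
carry_out:
  grip: [1, 1, 1, 1, 1]
  linear:
    - [0, 0, 0]
    - [0, 0, 0]
    - [0, 0, 0]
    - [0, 0, 0]
    - [0, 0, 0]
  turn: [0, 0, 0, 0, 0]

```text
t: 18.3
eef_pos: [546.5, -386.1, 268.2]
tcp_rot: [0.473, 1.571, -0.883]
ft_force: [-0.2, 0.4, -0.3]
opening: 0.008
```

Request:
carry_out:
  grip: [1, 1, 1, 1, 1]
  linear:
    - [0.05, 0, 0]
    - [0.08, 0, 0]
    - [0.06, 0, 0]
    - [0.022, 0, 0]
    - [0, 0, 0]
  turn: [0, 0, 0, 0, 0]

```text
t: 18.8
eef_pos: [546.1, -386.3, 161.0]
tcp_rot: [-2.481, 1.569, 2.446]
ft_force: [0.8, 0.5, 0.5]
opening: 0.002
```

Request:
carry_out:
  grip: [1, 1, 1, 1, 1]
  linear:
    - [0, 0, -0.024]
    - [0, -0.004, -0.02]
    - [0, -0.004, -0.012]
    - [0, -0.004, -0.012]
    - [0, -0.004, -0.012]
  turn: [0, 0.0389, 0.0389, 0.0389, 0.0389]

```text
t: 19.3
eef_pos: [533.7, -347.7, 163.9]
tcp_rot: [0.57, 1.568, -1.28]
ft_force: [-3.4, -4.2, -2.1]
opening: 0.006
```

Request:
carry_out:
  grip: [1, 1, 1, 1, 1]
  linear:
    - [0, -0.004, -0.012]
    - [0, -0.004, -0.012]
    - [0, -0.004, -0.012]
    - [0, -0.004, -0.012]
    - [0, -0.004, -0.012]
  turn: [0.0389, 0.0389, 0.0389, 0.0389, 0.0389]

```text
t: 19.8
eef_pos: [539.7, -316.7, 163.8]
tcp_rot: [1.006, 1.569, -1.455]
ft_force: [-3.2, -4.4, -1.9]
opening: 0.007
```

Request:
carry_out:
  grip: [1, 1, 1, 1]
  linear:
    - [0, -0.004, -0.012]
    - [0, -0.004, -0.012]
    - [0, -0.004, -0.012]
    - [0, -0.004, -0.012]
  turn: [0.0389, 0.0389, 0.0389, 0.0389]

```text
t: 20.2
eef_pos: [557.0, -298.4, 163.9]
tcp_rot: [1.692, 1.569, -1.258]
ft_force: [-4.1, -3.0, -1.2]
opening: 0.007
```

Run:
```python
from h import *
p,th,s=pose();print(p,np.degrees(th),s["t"],s["ft_force"],fin(np.degrees(th)+180,21))
```

```text
[ 556.97406741 -298.43533428  163.92152037] -79.0202619063052 20.2 [-4.06397137 -3.00640962 -1.24304909] (np.float64(553.3231686031996), np.float64(-298.74174715705294), 162, np.float64(-79.0202619063052))
```

Request:
carry_out:
  grip: [1, 1, 1, 1]
  linear:
    - [0, -0.004, -0.01]
    - [0, -0.004, -0.01]
    - [0, 0, 0]
    - [0, 0, 0]
  turn: [0.0389, 0.0375, 0, 0]

```text
t: 20.6
eef_pos: [562.4, -293.7, 163.8]
tcp_rot: [0.162, 1.563, -3.023]
ft_force: [-26.5, -7.2, 9.0]
opening: 0.003
```

Request:
carry_out:
  grip: [1, 1, 1]
  linear:
    - [0, 0, -0.003]
    - [0, 0, 0]
    - [0, 0, 0]
  turn: [0, 0, 0]

```text
t: 20.9
eef_pos: [562.6, -293.7, 163.8]
tcp_rot: [0.053, 1.56, -3.132]
ft_force: [-35.0, -7.1, 11.5]
opening: 0.006
```

The arm is at its stop: the force climbed to 27–35 N exactly at the expected angle. Backing off, rising, and turning to a good starting yaw for the knob.

Request:
carry_out:
  grip: [1, 1, 1, 1, 1]
  linear:
    - [0, 0, 0.03]
    - [0, 0, 0.02]
    - [-0.06, 0, 0]
    - [-0.09, 0, 0]
    - [-0.09, 0, 0]
  turn: [0, 0, 0, 0, 0]

```text
t: 21.4
eef_pos: [543.0, -291.6, 284.6]
tcp_rot: [2.745, 1.57, -0.44]
ft_force: [0.0, 0.1, -1.1]
opening: 0.008
```

Request:
carry_out:
  grip: [-1, -1, -1, -1, -1]
  linear:
    - [-0.02, 0, 0]
    - [0, 0, 0]
    - [0, 0, 0]
    - [0, 0, 0]
    - [0, 0, 0]
  turn: [-0.045, -0.045, -0.045, -0.045, -0.045]

```text
t: 21.9
eef_pos: [543.2, -291.7, 293.5]
tcp_rot: [1.934, 1.568, -0.538]
ft_force: [0.5, -0.5, -0.1]
opening: 0.368
```

Request:
carry_out:
  grip: [-1, -1, -1, -1, -1]
  linear:
    - [0, 0, 0]
    - [0, 0, 0]
    - [0, 0, 0]
    - [0, 0, 0]
    - [0, 0, 0]
  turn: [-0.045, -0.045, -0.045, -0.045, -0.045]

```text
t: 22.4
eef_pos: [543.3, -291.7, 293.4]
tcp_rot: [1.23, 1.569, -0.535]
ft_force: [0.0, -0.2, 0.3]
opening: 0.79
```

Request:
carry_out:
  grip: [-1, -1, -1, -1, -1]
  linear:
    - [0, 0, 0]
    - [0, 0, 0]
    - [0, 0, 0]
    - [0, 0, 0]
    - [0, 0, 0]
  turn: [-0.045, -0.045, -0.045, -0.045, -0.045]

```text
t: 22.9
eef_pos: [543.2, -291.7, 293.4]
tcp_rot: [0.539, 1.569, -0.52]
ft_force: [0.5, 0.3, -0.3]
opening: 0.997
```

Request:
carry_out:
  grip: [-1, -1, -1]
  linear:
    - [0, 0, 0]
    - [0, 0, 0]
    - [0, 0, 0]
  turn: [-0.045, -0.045, 0]

```text
t: 23.2
eef_pos: [543.2, -291.8, 293.2]
tcp_rot: [0.244, 1.569, -0.535]
ft_force: [1.0, 0.0, -0.4]
opening: 0.996
```

```bash
cat >> h.py <<'E'
def disc(im,i,guess):
    "white disc inside the black knob near the projected guess"
    u,v=proj(i,guess);print("guess px",round(u),round(v))
    g=cv2.cvtColor(im,cv2.COLOR_BGR2GRAY)
    for thr in(150,190):
        n,l,st,c=cv2.connectedComponentsWithStats((g>thr).astype(np.uint8))
        for k in range(1,n):
            if 20<st[k,4]<900 and np.hypot(*(c[k]-[u,v]))<60:print(thr,c[k].round(1),st[k])
E
python3 - <<'E'
from h import *
p,th,s=pose();print(p,np.degrees(th),s["t"],s["opening"],s["joints"])
i=cams.camera_info("wrist");im=cams.read_camera("wrist");np.save("w10.npy",i);cv2.imwrite("pics/w10.png",im)
disc(im,i,(586.8,-252,200))
E
```

```text
[ 543.20944598 -291.79240107  293.24102861] 45.34544127575393 23.2 0.9955977434224951 [-6.00065230e-01  4.23056773e-01  1.49569959e+00  1.33983172e-04
  1.22089323e+00 -1.39153785e+00]
guess px 325 203
150 [326.4 204.8] [317 196  20  18 282]
150 [268.8 212.4] [265 209  10   8  41]
190 [350.4 149.6] [348 147   6   8  22]
190 [287.6 183.6] [270 161  39  40 312]
190 [326.4 204.9] [317 197  19  17 259]
190 [268.5 212.7] [265 210   9   6  27]
```

Run:
```python
from h import *
W=np.load("w10.npy",allow_pickle=True).item();print(on(W,326.4,204.8,200))
plan((543.2,-291.8,293.2),np.radians(45.3),(586.5,-253,250),0,2)
```

```text
[ 588.81167908 -252.50069156  200.        ]
[[0.0432, 0.058, 0.0035], [0.0432, 0.058, 0.0035]]
turn 0.0 end 45.3
```

Request:
carry_out:
  grip: [-1, -1, -1, -1]
  linear:
    - [0.04, 0.058, 0.0035]
    - [0.045, 0.058, 0.0035]
    - [0, 0, 0]
    - [0, 0, 0]
  turn: [0, 0, 0, 0]

```text
t: 23.65
eef_pos: [586.6, -253.1, 249.7]
tcp_rot: [-2.088, 1.571, -2.871]
ft_force: [-0.6, 0.4, 0.1]
opening: 0.999
```

Run:
```python
from h import *
p,th,s=pose();print(p,np.degrees(th),s["t"])
i=cams.camera_info("wrist");im=cams.read_camera("wrist");np.save("w11.npy",i);cv2.imwrite("pics/w11.png",im)
disc(im,i,(588,-252.3,200))
```

```text
[ 586.60149402 -253.14994403  249.68906192] 45.11139198503172 23.65
guess px 258 219
150 [258.2 225.1] [247 221  23  10 165]
190 [258.1 225.3] [248 222  21   9 137]
```

Request:
carry_out:
  grip: [-1, -1, -1, -1, -1]
  linear:
    - [0.04, 0.0017, 0]
    - [0.05, 0, 0]
    - [0.025, 0, 0]
    - [0.008, 0, 0]
    - [0, 0, 0]
  turn: [0, 0, 0, 0, 0]

```text
t: 24.2
eef_pos: [587.1, -253.4, 188.5]
tcp_rot: [0.022, 1.57, -0.761]
ft_force: [-0.2, 0.7, 0.7]
opening: 1.002
```

Request:
carry_out:
  grip: [1, 1, 1, 1, 1]
  linear:
    - [0, 0, 0]
    - [0, 0, 0]
    - [0, 0, 0]
    - [0, 0, 0]
    - [0, 0, 0]
  turn: [0, 0, 0, 0, 0]

```text
t: 24.7
eef_pos: [587.1, -253.0, 188.2]
tcp_rot: [0.029, 1.57, -0.752]
ft_force: [0.3, -0.1, 0.1]
opening: 0.635
```

Request:
carry_out:
  grip: [1, 1, 1, 1, 1]
  linear:
    - [0, 0, 0]
    - [0, 0, 0]
    - [0, 0, 0]
    - [0, 0, 0]
    - [0, 0, 0]
  turn: [0, 0, 0, 0, 0]

```text
t: 25.2
eef_pos: [587.1, -252.9, 188.0]
tcp_rot: [0.855, 1.571, 0.073]
ft_force: [0.3, 0.3, -0.0]
opening: 0.414
```

Run:
```python
from h import *
p,th,s=pose();print(p,np.degrees(th),s["t"],s["opening"],s["ft_force"],s["moment"],s["tau"][5])
```

```text
[ 587.13442847 -252.89769831  188.0325366 ] 45.20807228085627 25.2 0.4137077787714696 [ 0.29932392  0.34849181 -0.03085148] [ 0.18922229 -0.21211345  0.02406339] 0.013274108350742608
```

Knob gripped (39 mm across, no side force). Turning clockwise and following the thread down.

Request:
carry_out:
  grip: [1, 1, 1, 1, 1]
  linear:
    - [0.0007, 0, 0]
    - [0.0007, 0, 0]
    - [0.0007, 0, 0]
    - [0.0007, 0, 0]
    - [0.0007, 0, 0]
  turn: [0.044, 0.044, 0.044, 0.044, 0.044]

```text
t: 25.7
eef_pos: [586.9, -253.1, 186.3]
tcp_rot: [-1.169, 1.57, -2.647]
ft_force: [-0.8, -0.7, 0.7]
opening: 0.417
```

```bash
cat > r.py <<'E'
from h import *
p,th,s=pose();print(p.round(1),np.degrees(th).round(1),s["t"],s["opening"].round(3),s["ft_force"].round(1),"Mz",s["moment"].round(3),"tau6",s["tau"][5].round(3),"turned",((np.radians(45.2)-th)%(2*np.pi)).round(3))
E
python3 r.py
```

```text
Traceback (most recent call last):
  File "r.py", line 2, in <module>
    p,th,s=pose();print(p.round(1),np.degrees(th).round(1),s["t"],s["opening"].round(3),s["ft_force"].round(1),"Mz",s["moment"].round(3),"tau6",s["tau"][5].round(3),"turned",((np.radians(45.2)-th)%(2*np.pi)).round(3))
                                                                  ^^^^^^^^^^^^^^^^^^
AttributeError: 'float' object has no attribute 'round'
```

Request:
carry_out:
  grip: [1, 1, 1]
  linear:
    - [0.0007, 0, 0]
    - [0.0007, 0, 0]
    - [0.0007, 0, 0]
  turn: [0.044, 0.044, 0.044]

```text
t: 26.0
eef_pos: [586.7, -253.0, 185.2]
tcp_rot: [-1.178, 1.57, -3.071]
ft_force: [-1.9, 0.1, 1.5]
opening: 0.42
```

```bash
python3 r.py
```

```text
Traceback (most recent call last):
  File "r.py", line 2, in <module>
    p,th,s=pose();print(p.round(1),np.degrees(th).round(1),s["t"],s["opening"].round(3),s["ft_force"].round(1),"Mz",s["moment"].round(3),"tau6",s["tau"][5].round(3),"turned",((np.radians(45.2)-th)%(2*np.pi)).round(3))
                                                                  ^^^^^^^^^^^^^^^^^^
AttributeError: 'float' object has no attribute 'round'
```

```bash
sed -i 's/s\["opening"\].round(3)/round(s["opening"],3)/' r.py; python3 r.py
```

```text
[ 586.7 -253.   185.2] -18.5 26.0 0.42 [-1.9  0.1  1.5] Mz [-0.02   0.387  0.173] tau6 -2.102 turned 1.111
```

Request:
carry_out:
  grip: [1, 1]
  linear:
    - [0.0007, 0, 0]
    - [0.0007, 0, 0]
  turn: [0.04, 0.04]

```text
t: 26.2
eef_pos: [586.6, -252.9, 184.6]
tcp_rot: [-1.041, 1.57, 3.098]
ft_force: [-3.4, 1.1, 1.5]
opening: 0.418
```

```bash
python3 r.py
```

```text
[ 586.6 -252.9  184.6] -32.8 26.2 0.418 [-3.4  1.1  1.5] Mz [0.103 0.494 0.179] tau6 -1.882 turned 1.362
```

Request:
carry_out:
  grip: [1, 1]
  linear:
    - [0.0007, 0, 0]
    - [0.0007, 0, 0]
  turn: [0.04, 0.04]

```text
t: 26.4
eef_pos: [586.6, -252.9, 183.9]
tcp_rot: [-0.898, 1.57, 2.99]
ft_force: [-3.5, 2.4, 3.4]
opening: 0.414
```

```bash
python3 r.py
```

```text
[ 586.6 -252.9  183.9] -47.2 26.4 0.414 [-3.5  2.4  3.4] Mz [0.172 0.603 0.136] tau6 -1.898 turned 1.613
```

Request:
carry_out:
  grip: [1, 1]
  linear:
    - [0.0006, 0, 0]
    - [0.0006, 0, 0]
  turn: [0.04, 0.04]

```text
t: 26.6
eef_pos: [586.5, -252.8, 183.4]
tcp_rot: [-0.703, 1.569, 2.934]
ft_force: [-4.2, 2.3, 3.2]
opening: 0.416
```

```bash
python3 r.py
```

```text
[ 586.5 -252.8  183.4] -61.6 26.6 0.416 [-4.2  2.3  3.2] Mz [0.377 0.683 0.198] tau6 -1.876 turned 1.865
```

Request:
carry_out:
  grip: [1, 1]
  linear:
    - [0.0006, 0, 0]
    - [0.0006, 0, 0]
  turn: [0.04, 0.04]

```text
t: 26.8
eef_pos: [586.5, -252.7, 182.9]
tcp_rot: [-0.532, 1.569, 2.854]
ft_force: [-4.1, 2.4, 5.0]
opening: 0.409
```

```bash
python3 r.py
```

```text
[ 586.5 -252.7  182.9] -76.0 26.8 0.409 [-4.1  2.4  5. ] Mz [0.431 0.812 0.197] tau6 -1.841 turned 2.116
```

Request:
carry_out:
  grip: [1, 1]
  linear:
    - [0.0006, 0, 0]
    - [0.0006, 0, 0]
  turn: [0.04, 0.04]

```text
t: 27.0
eef_pos: [586.5, -252.6, 182.5]
tcp_rot: [-0.357, 1.569, 2.777]
ft_force: [-3.9, 3.9, 6.4]
opening: 0.415
```

```bash
python3 r.py
```

```text
[ 586.5 -252.6  182.5] -90.4 27.0 0.415 [-3.9  3.9  6.4] Mz [0.651 0.847 0.279] tau6 -1.805 turned 2.367
```

Request:
carry_out:
  grip: [1, 1]
  linear:
    - [0.0006, 0, 0]
    - [0.0006, 0, 0]
  turn: [0.04, 0.04]

```text
t: 27.2
eef_pos: [586.5, -252.5, 182.0]
tcp_rot: [-0.203, 1.569, 2.68]
ft_force: [-4.9, 4.4, 8.3]
opening: 0.413
```

```bash
python3 r.py
```

```text
[ 586.5 -252.5  182. ] -104.8 27.2 0.413 [-4.9  4.4  8.3] Mz [0.81  0.804 0.299] tau6 -1.769 turned 2.618
```

Torque is climbing, so the touch was at about 1.9–2.0 rad turned. That puts clamping at roughly 14 N now, and I'll add about 0.5 rad.

Request:
carry_out:
  grip: [1, 1]
  linear:
    - [0.0006, 0, 0]
    - [0.0006, 0, 0]
  turn: [0.04, 0.04]

```text
t: 27.4
eef_pos: [586.6, -252.4, 181.5]
tcp_rot: [-0.028, 1.57, 2.604]
ft_force: [-4.4, 4.9, 8.8]
opening: 0.41
```

```bash
python3 r.py
```

```text
[ 586.6 -252.4  181.5] -119.2 27.4 0.41 [-4.4  4.9  8.8] Mz [0.917 0.802 0.3  ] tau6 -1.757 turned 2.87
```

Request:
carry_out:
  grip: [1, 1]
  linear:
    - [0.0006, 0, 0]
    - [0.0006, 0, 0]
  turn: [0.04, 0.04]

```text
t: 27.6
eef_pos: [586.7, -252.4, 181.1]
tcp_rot: [0.059, 1.57, 2.439]
ft_force: [-4.8, 5.9, 9.8]
opening: 0.415
```

```bash
python3 r.py
```

```text
[ 586.7 -252.4  181.1] -133.6 27.6 0.415 [-4.8  5.9  9.8] Mz [1.028 0.814 0.373] tau6 -1.733 turned 3.121
```

Torque while turning is 0.37 N·m, which means about 20–25 N of clamping: snug. Letting go, rising, and clearing the view.

Request:
carry_out:
  grip: [-1, -1, -1, -1, -1]
  linear:
    - [0, 0, 0]
    - [0, 0, 0]
    - [0, 0, 0]
    - [0, 0, 0]
    - [0, 0, 0]
  turn: [0, 0, 0, 0, 0]

```text
t: 28.1
eef_pos: [587.1, -253.0, 180.1]
tcp_rot: [0.981, 1.571, -2.917]
ft_force: [-0.1, -0.6, 0.0]
opening: 0.779
```

Request:
carry_out:
  grip: [-1, -1, -1, -1, -1]
  linear:
    - [0, 0, 0]
    - [0, 0, 0]
    - [-0.04, 0, 0]
    - [-0.08, 0, 0]
    - [-0.08, 0, 0]
  turn: [0, 0, 0, 0, 0]

```text
t: 28.6
eef_pos: [586.9, -252.8, 281.0]
tcp_rot: [0.285, 1.569, 2.67]
ft_force: [-0.0, 0.7, 0.4]
opening: 0.999
```

Request:
carry_out:
  grip: [-1, -1, -1, -1, -1]
  linear:
    - [-0.08, 0, 0]
    - [0, -0.045, 0.065]
    - [0, -0.045, 0.065]
    - [0, 0, 0]
    - [0, 0, 0]
  turn: [0, 0, 0, 0, 0]

```text
t: 29.1
eef_pos: [570.8, -175.1, 320.7]
tcp_rot: [-3.043, 1.57, -0.657]
ft_force: [-0.3, -0.4, 0.7]
opening: 0.996
```

```bash
python3 r.py
python3 - <<'E'
from h import *
i=cams.camera_info("wrist");im=cams.read_camera("wrist");np.save("w12.npy",i);cv2.imwrite("pics/w12f.png",im)
t=cams.read_camera("top");sd=cams.read_camera("side");cv2.imwrite("pics/t12.png",t);cv2.imwrite("pics/s12.png",sd)
for q in[(586.8,-252,195),(582.7,-339.9,165),(591,-178,110)]:print(proj(i,q))
m=np.zeros((600,800,3),np.uint8);m[:384,:512]=im;m[384:600,:288]=cv2.resize(t[135:225,110:230],(288,216));m[384:600,290:578]=cv2.resize(sd[120:225,250:390],(288,216));m[:216,512:800]=cv2.resize(t[135:225,290:410],(288,216))
cv2.imwrite("pics/m12.png",m)
E
```

```text
[ 570.8 -175.1  320.7] -133.3 29.1 0.996 [-0.3 -0.4  0.7] Mz [0.073 0.011 0.004] tau6 0.093 turned 3.115
(np.float64(308.57308969299714), np.float64(121.11780685325104))
(np.float64(378.12799074035365), np.float64(56.15359858878767))
(np.float64(247.95041447223966), np.float64(157.77290364251215))
```

View pics/m12.png

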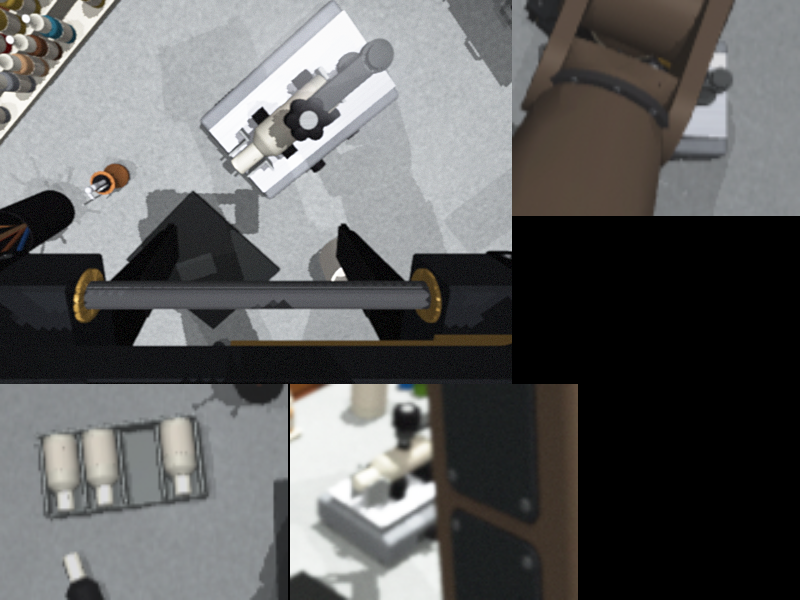

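The final picture shows the arm lying along the bottle with the knob at (308,121), predicted (308.6,121). The cap is in the guard at (243,160), and the three short bottles, figurine and pot are in place. Handing in.

```bash
python3 -c "
from cell import env
print(env.job_done())"
```

```text
the job is handed in; nothing more can be done
None
```

The job is handed in, at about 29 s of the 72 s allowed; no verdict came back. I lifted the tall bottle out by its cap, laid it on the mat and let go. Then I took it round the body, set it in the V saddles with its cap in the guard, swung the clamp arm to its stop and screwed the knob down about 3.1 rad clockwise.

**Checks that agree**
- **Seating:** the bottle's axis was about 110 mm up when I let go, and the last pictures show it in the saddles with its cap between the guard's cheeks.
- **Clamp arm:** the push force rose to about 35 N at the expected angle, and the knob then appeared within a pixel of its predicted place.
- **Left alone:** the short bottles, figurine and pot look undisturbed. I did not check the mug and dropper closely.
- **Robot:** the gripper stood clear, with no force on it.

**Doubtful or disagreeing**
- **Clamping force:** I could only infer it from the turning torque, 0.37 N·m at the end, which points to about 20–25 N. The torque rose more slowly per turn than the text says (0.15 instead of 0.2 N·m per rad). The touch also seemed to come at about 1.95 rad of turning, against at most 1.9 in the text, so slight slip on the knob is possible.
- **Position and height:** early estimates of the saddles' position differed by about 5 mm between cameras, which I corrected from closer wrist views. The first cap height from two views was useless (95 mm); the repeat gave 49 mm against 46 in the text. I judged the knob's height from a partly shadowed disc, and it agreed to about 3 mm.

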